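# Load the cap into the test cassette and lift the cassette out by its two catches

### The arm

A 6-joint arm with a two-finger parallel gripper is mounted at the origin on a cart in front of the work surface, level with it; the furniture and walls round the work are solid. World frame = base frame: x ahead of the robot, y to its left, z up, the work surface at z = 0. Lengths are in m, angles in rad, forces in N, time in s.
With the tool pointing down it reaches from about 0.3 to 0.775 m from the base axis. Payload 14.6 kg.
Tool frame: the origin (TCP) lies on the centre line of the jaws, within the pads' length; the fingertips stand 11 mm ahead of it and the grasp point (between the pads) lies 8 mm behind it; y points along the fingers, x is the direction in which the jaws open and shut, and the axes are right-handed (so a half turn about y gives the same grasp; the last joint's range is limited). The gripper opens to 94 mm and grips with 3 to 60 N. Pads are 16 mm wide; open, the fingers measure 119 mm over their backs; the gripper's body (75 mm by 177 mm) begins 78 mm behind the grasp point.
Start: joints at [-1.188, 0.3, 1.521, -0, 1.321, -0.067], TCP at [0.239, -0.495, 0.216] pointing down, gripper open.
Joint ranges: [-3.03, 3.03], [-0.79, 2.21], [0.23, 2.52], [-1.04, 4.18], [0, 3.07], [-2.55, 2.55]. Speed limits (rad/s): [2.22, 2.22, 2.57, 3.14, 3.14, 3.14].

### API

Orientations are given as [roll, pitch, yaw] about the fixed x, y, z axes, in that order (R = Rz(yaw) Ry(pitch) Rx(roll)).
In Python, from station import ctrl, imaging gives the robot as it stands. The module is installed in compiled form; this text tells all that it offers.
- The arm moves only by the tool apply_moves, never from a script. Its argument "deltas" is a list of rows, each an object with "dp": the shift along the tool's x, y, z in m, a list of three; "roll": the turn about the tool's y in rad; "grip": the closure, from -1 (fully open) to 1 (shut). In form: [{"dp": [tx, ty, tz], "roll": roll, "grip": grip}, ...]. A call has 1 to 10 rows; each row shifts and turns the commanded pose from where the row before left it, along the tool's axes as they then stand; what a row does not reach is not made up. A row lasts 1/8 s, in which the tool goes at most 62.5 mm and 10.7 degrees, less where a joint would pass 70% of its speed; a pose out of reach is approached as far as the arm can. A call with a gripper value outside its range is refused whole. The fingers move at their own pace and stop on an object; "newtons" is the grip in N (left out, the last holds). Time passes only in rows, so rows that do not move let the fingers close. It gives the time, the measured TCP pose, the force and the opening at its end, in the units of the state.
- ctrl.get_obs(): the state, without advancing time (a new reading comes with each control period).
- imaging.camera(name): name is "scene" or "top"; returns the picture (400x640x3 uint8, blue, green, red); there is no depth.
- imaging.camera_info(name): a dict with "K" (3x3 intrinsics, pixels), "D" ([k1, k2, p1, p2, k3] as OpenCV has them; the pictures are not rectified), "world_from_camera" (4x4, takes a point from camera to world coordinates). Camera axes: x right, y down, z forward; pixel columns grow to the right and rows downward; lengths in m; the calibration is good to about 2 mm. A picture is of the moment at which its call begins. camera_info takes no time and is no camera call.
- ctrl.hand_in(): hands the job in, once; it reports no verdict.
The state is a dict: "time_s": time; "qpos": joint angles; "joint_vel": joint speeds; "tau": joint torques, N m; "ee_pos": TCP position; "eef_rot": TCP orientation; "force": force on the tool from outside, world axes, zero at the start; "moment": the same for the moment, N m; "grip_width": finger opening in m.
Only numpy, scipy, OpenCV 4.12 (cv2) and the standard library are available. Lean on these libraries where they do the work, as an engineer would, in place of code of your own. Each camera call takes 0.05 s, during which the arm holds its last target. There are 200 camera calls.

### The job

Put the white cap into the round pocket of the blue cassette so that it sits flat on the pocket's floor, and let go of it while the cassette is still latched in its dock. Then pinch the cassette's two orange side catches together and lift the cassette straight up, level and with the cap in it, until it hangs about 10 cm above where it sat; finish while still holding it up there by the catches. Leave the grease tin, the ring jar, the wooden stamp and the metal block behind the work where they are.

Things in the scene. Friction and masses are not known exactly. Their poses are not given: they have to be found in the camera images.
- cap: white ribbed screw cap, a closed round disc 44 mm in diameter and 20 mm high, 30 g, standing on the bench; origin at the centre of its underside, z up
- dock: fixed dark steel base plate, 178 mm (its x) by 96 mm (its y), 8 mm thick, on the bench; origin at the centre of its underside, z up. On it are low aluminium guides (tops 19 mm above the bench) and, at the middle of each long side, a keeper post with an inward lip (24 mm above the bench, 27 mm from the centre line) that holds down the nose of a catch
- cassette: blue plastic cassette 150 mm (its x) by 60 mm (its y) by 20 mm, about 0.34 kg, latched in the dock with 1 mm play; origin at the centre of its underside, which rests 8 mm above the bench; z up, axes parallel to the dock's. Round pocket in its +x end, square pocket (37 mm, too small for the cap, stays empty) in its -x end; two orange catches at the middle, a grey core between them
- round_pocket (a point): centre of the floor of the round pocket, 46 mm from the cassette's centre toward +x and 12 mm above its underside; the pocket is 47 mm in diameter and 8 mm deep with a small chamfer, so the seated cap stands 12 mm out of it; the rim is flat, the block round it is 58 mm (x) by 60 mm (y)
- pinch_point (a point): point midway between the two orange catches, on the cassette's centre line 46 mm above its underside; pinch here from above, closing along the cassette's y. Each catch is an upright leaf 22 mm wide in x, its flat outer pad from 26 to 62 mm above the cassette's underside; the grey core between them ends at 58 mm. Pads 54 mm apart outside when free, 42 mm when both fully pressed
- catch_left (a joint): inward travel of the catch on the cassette's +y side: 0 m free (sprung out), 0.006 m fully pressed; the spring pushes out with 3.6 N at the start of its travel, 9 N at the end. A nose at its foot hooks under the dock's lip: both catches must be in by more than about 4 mm for the cassette to come up, and pressed fully they act as a firm grip
- catch_right (a joint): the same for the catch on the cassette's -y side
- grease_tin: blue and white flat tin, 72 mm in diameter, 34 mm high, bystander behind the work; origin at the centre of its underside
- ring_jar: white jar with black lid, 63 mm in diameter, 61 mm high, bystander behind the work; origin at the centre of its underside
- stamp: small wooden stamp with a turned knob, 21 x 34 x 56 mm, bystander behind the work; origin at the centre of its underside
- master_block: pale metal block with a red button and a brass stub on top, 50 x 62 x 66 mm, bystander behind the work; origin at the centre of its underside
- guard_post (a point): foot of a fixed upright aluminium post, 40 x 40 mm and 0.63 m high, right of the work; a clear guard panel runs from it away from the robot (toward +x, 0.42 m long, 0.53 m high, its near face 24 mm to the left of the post's centre). The arm starts on its far right side and must pass between the post and its own base, and keep the gripper left of the panel
Not all that is in view belongs to the job. What is meant by the cap is not yellow, and is the larger of those in its own colour.

How it is judged:
On the way, in this order (a step that is already met when the one before it is completed fails the run):
1. the cap sits flat in the round pocket, released, with the cassette still in the dock (horizontal distance between cap and round_pocket below 0.004 m and z of cap in the frame of round_pocket below 0.002 m and angle between the z axis of cap and the z axis of cassette, either way round below 0.06 rad and contact force between the fingers and cap below 0.1 N and height (world z) of cassette below 0.0105 m), for 0.2 s.
2. both catches are pressed in while the cassette is still down in the dock (value of joint each of catch_left, catch_right above 0.0038 m and height (world z) of cassette below 0.016 m), for 0.1 s.
At the end, for the whole second after the job is handed in: The cassette is held still by its two pressed catches (each in by more than 3.8 mm), 6 to 20 cm above where it sat and within 6 cm sideways, level within about 10 degrees, touching nothing of the dock, with the cap still seated in its round pocket (within 5 mm, flat) (height (world z) of cassette between 0.068 and 0.208 m and angle between cassette's own z axis and vertical below 0.17 rad and value of joint each of catch_left, catch_right above 0.0038 m and contact force between the fingers and cassette above 2 N and contact force between cassette and dock below 0.1 N and linear speed of cassette below 0.03 m/s and horizontal distance between cassette and dock below 0.06 m and distance between cap and round_pocket below 0.005 m and angle between the z axis of cap and the z axis of cassette, either way round below 0.08 rad); the arm keeps its last pose, push and grip.
It fails at once if a bystander was moved more than 3 cm (distance of any of grease_tin, ring_jar, stamp, master_block from where it was at the start of the episode above 0.03 m).
It also fails if it takes over 48 s, if anything falls off the work surface, if the arm or the gripper's body presses on something with over 40 N, if the wrist force passes 120 N, or if a joint passes its speed limit or range.

## Working session

There is one attempt and no reset: what is moved stays moved. The work goes in short steps, Python scripts to look and compute and a tool call to move; the robot and the scene stay as the last step left them, time stands still between calls to the robot, and variables do not carry over. Pictures are saved under pics/ and viewed, about 8 in all and at most 12, crops included, and the job is handed in when it is done.

Besides the shell and the picture viewer there is one more tool, called after "Emit:" in YAML: its name, and indented under it one key for each argument. apply_moves: Moves the arm, as the interface text tells. Its arguments: {"type":"object","properties":{"deltas":{"type":"array"},"newtons":{"type":"number"}},"required":["deltas"]}

```bash
mkdir -p pics
python3 - <<'E'
from station import ctrl, imaging
import cv2,numpy as np
print(ctrl.get_obs())
for n in("scene","top"):
    i=imaging.camera(n);cv2.imwrite(f"pics/{n}0.png",i);c=imaging.camera_info(n)
    print(n,np.round(c["K"],1).tolist(),np.round(c["D"],4),np.round(c["world_from_camera"],3).tolist())
E
```

```text
{'time_s': 0.0, 'qpos': array([-1.18759225e+00,  3.00469696e-01,  1.52156123e+00, -1.30991022e-06,
        1.32074291e+00, -6.65844382e-02]), 'joint_vel': array([ 1.14636299e-03,  1.34459069e-03,  6.32946206e-04,  9.32416854e-04,
       -5.54893188e-04, -1.06377960e-05]), 'tau': array([ 3.03469724e-04, -5.31807554e+01, -3.52737808e+01,  7.08454801e-02,
        2.44062074e-02, -9.88723309e-05]), 'ee_pos': array([ 0.2390361 , -0.4950586 ,  0.21589551]), 'eef_rot': array([-1.57071900e+00,  1.17865069e-03, -1.12100744e+00]), 'force': array([ 0.70487705,  0.29365061, -0.01804553]), 'moment': array([-0.005695  , -0.0247275 ,  0.01051866]), 'grip_width': 0.09420561696550908}
scene [[459.2, 0.0, 314.3], [0.0, 459.2, 197.2], [0.0, 0.0, 1.0]] [-0.0545  0.      0.      0.      0.    ] [[-0.82, -0.421, 0.387, 0.214], [-0.572, 0.613, -0.545, 0.448], [-0.008, -0.669, -0.744, 0.822], [0.0, 0.0, 0.0, 1.0]]
top [[435.5, 0.0, 320.1], [0.0, 435.5, 196.7], [0.0, 0.0, 1.0]] [-0.0023  0.      0.      0.      0.    ] [[0.016, -0.987, 0.161, 0.425], [-1.0, -0.015, 0.006, -0.106], [-0.004, -0.161, -0.987, 1.018], [0.0, 0.0, 0.0, 1.0]]
```

View pics/scene0.png

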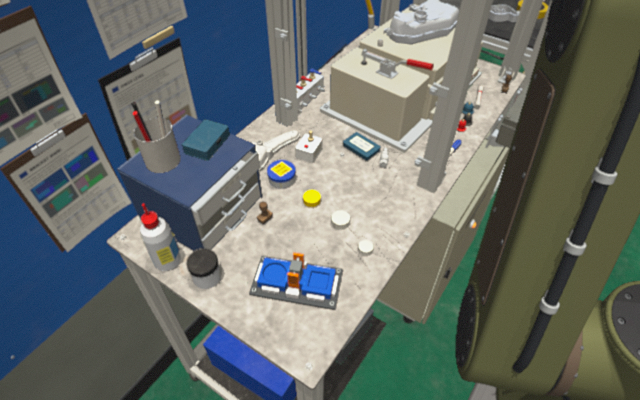

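View pics/top0.png

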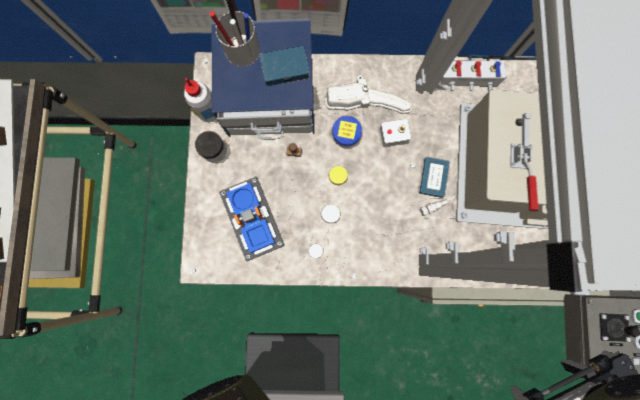

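The scene view shows the dock and cassette at about (297,280), with white caps at (341,219), larger, and (365,247). In the top view the cassette is at (252,218), with its round pocket at (243,197). The larger white cap is at (331,214), the smaller at (316,251), and the yellow one at (338,175).

```bash
cat > h.py <<'E'
import cv2,numpy as np
from station import ctrl, imaging
def cast(n,uv,z):
    c=imaging.camera_info(n);uv=np.array(uv,float).reshape(-1,1,2)
    p=cv2.undistortPoints(uv,np.array(c["K"]),np.array(c["D"]))[:,0]
    T=np.array(c["world_from_camera"]);d=np.c_[p,np.ones(len(p))]@T[:3,:3].T;o=T[:3,3]
    return o+d*((z-o[2])/d[:,2])[:,None]
def proj(n,P):
    c=imaging.camera_info(n);T=np.linalg.inv(c["world_from_camera"])
    return cv2.projectPoints(np.array(P,float).reshape(-1,1,3),cv2.Rodrigues(T[:3,:3])[0],T[:3,3],np.array(c["K"]),np.array(c["D"]))[0][:,0]
def blobs(img,lo,hi,box,amin=20):
    x0,y0,x1,y1=box
    m=cv2.inRange(cv2.cvtColor(img,cv2.COLOR_BGR2HSV)[y0:y1,x0:x1],lo,hi)
    n,_,s,c=cv2.connectedComponentsWithStats(m)
    return m,[(int(s[i,4]),(c[i]+[x0,y0]),s[i,2:4].tolist()) for i in range(1,n) if s[i,4]>=amin]
E
python3 - <<'E'
from h import *
t=cv2.imread("pics/top0.png");s=cv2.imread("pics/scene0.png")
cv2.imwrite("pics/topc.png",cv2.resize(t[168:268,215:348],None,fx=6,fy=6,interpolation=cv2.INTER_CUBIC))
cv2.imwrite("pics/scenec.png",cv2.resize(s[195:315,240:390],None,fx=5,fy=5,interpolation=cv2.INTER_CUBIC))
for n,i,box in(("top",t,(215,160,350,268)),("scene",s,(240,190,390,315))):
    for nm,lo,hi,z in(("blue",(100,150,90),(125,255,255),.028),("orange",(3,150,120),(18,255,255),.07),("white",(0,0,205),(180,30,255),.02)):
        for a,c,wh in blobs(i,lo,hi,box)[1]: print(n,nm,a,c.round(1),wh,cast(n,c,z)[0].round(4))
E
```

```text
top blue 591 [242.9 198.7] [33, 32] [0.5793 0.0782 0.028 ]
top blue 699 [256.9 234.2] [33, 37] [0.498  0.0427 0.028 ]
top orange 20 [237.  219.1] [6, 8] [0.5273 0.0813 0.07  ]
top white 9532 [289.3 215.4] [135, 108] [ 0.5432 -0.0294  0.02  ]
top white 34 [238.  185.7] [17, 8] [0.6111 0.0924 0.02  ]
top white 36 [257.  193.5] [7, 14] [0.5933 0.0473 0.02  ]
top white 35 [229.1 204.7] [7, 14] [0.566 0.111 0.02 ]
top white 45 [264.2 211. ] [8, 11] [0.5524 0.029  0.02  ]
top white 35 [235.5 223.7] [7, 11] [0.5221 0.094  0.02  ]
top white 36 [271.8 230.1] [7, 14] [0.5085 0.0101 0.02  ]
top white 37 [243.4 241.5] [8, 14] [0.4816 0.0741 0.02  ]
top white 45 [263.  249.2] [17, 9] [0.4646 0.0286 0.02  ]
scene blue 736 [273.7 273.4] [33, 33] [0.5763 0.0829 0.028 ]
scene blue 852 [316.9 280.5] [35, 34] [0.4946 0.0469 0.028 ]
scene orange 52 [298.2 255.9] [11, 9] [0.5424 0.0426 0.07  ]
scene orange 86 [293.8 279.1] [11, 16] [0.5178 0.0906 0.07  ]
scene white 3683 [334.5 222.1] [127, 78] [ 0.5514 -0.1043  0.02  ]
scene white 119 [244.8 227.5] [13, 17] [0.7072 0.0216 0.02  ]
scene white 68 [269.  2
[... 373 characters left out ...]
271.6] [7, 18] [0.6092 0.094  0.02  ]
scene white 88 [243.8 283.3] [10, 20] [0.6151 0.1322 0.02  ]
scene white 55 [334.7 284.6] [6, 18] [0.4627 0.0304 0.02  ]
scene white 60 [270.  288.5] [17, 6] [0.5642 0.1114 0.02  ]
scene white 28 [356.3 290. ] [9, 9] [0.4204 0.0164 0.02  ]
scene white 76 [292.3 291.2] [13, 8] [0.5237 0.091  0.02  ]
scene white 57 [314.8 296.3] [17, 6] [0.4803 0.0749 0.02  ]
scene white 399 [254.9 306.4] [33, 19] [0.5634 0.1594 0.02  ]
scene white 51 [343.4 302.5] [12, 10] [0.4266 0.0544 0.02  ]
scene white 56 [280.2 307.8] [16, 14] [0.5212 0.1337 0.02  ]
scene white 45 [290. 311.] [10, 11] [0.5015 0.1284 0.02  ]
scene white 83 [318.1 311.6] [27, 6] [0.4562 0.0986 0.02  ]
```

View pics/topc.png

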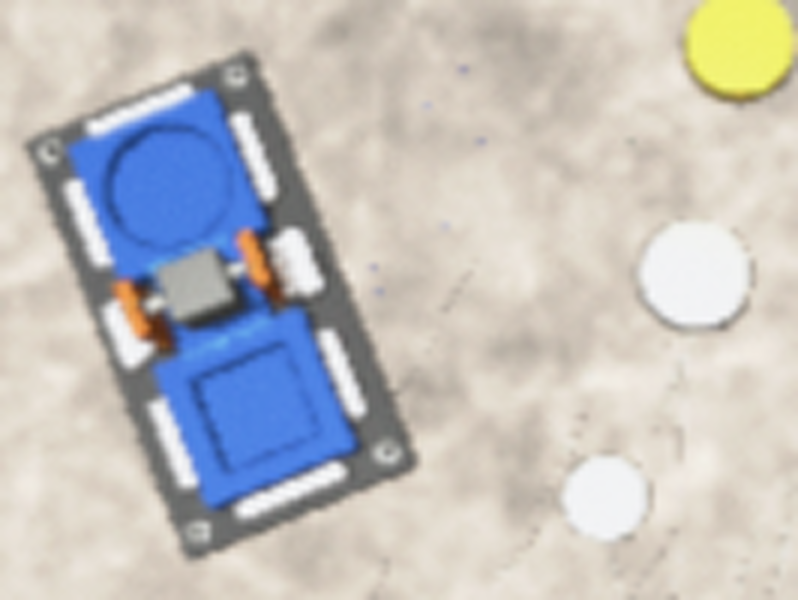

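View pics/scenec.png

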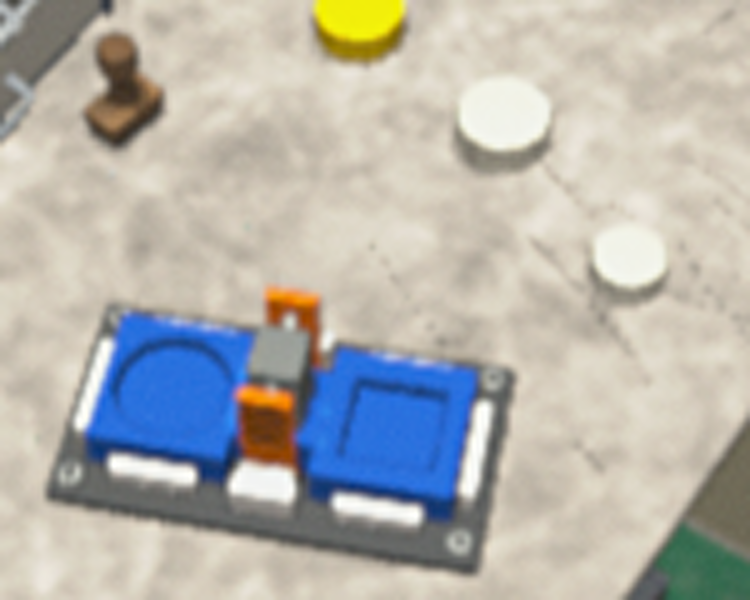

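The crops show the cap's top disc centred at top crop (695,275) and scene crop (504,115). The dock screws are in both crops, with the round pocket at the +x (far) end. Next I refine the positions using the dock guides and screws and tight masks around the cap.

Run:
```python
from h import *
t=cv2.imread("pics/top0.png");s=cv2.imread("pics/scene0.png")
print("guides centre",cast("top",[[250.4,217.45]],.019))
G=cast("top",[[238,185.7],[263,249.2],[257,193.5],[271.8,230.1],[229.1,204.7],[243.4,241.5]],.019)[:,:2]
for a,b in((0,1),(2,3),(4,5)): d=G[a]-G[b];print("yaw",np.arctan2(d[1],d[0]),np.linalg.norm(d))
tc=lambda P,f,o:(np.array(P)+.5)/f-.5+o
A=cast("top",tc([[235,77],[50,152],[198,532],[387,452]],6,[215,168]),.009)[:,:2]
B=cast("scene",tc([[492,378],[460,541],[70,473],[113,315]],5,[240,195]),.009)[:,:2]
B=B[[3,2,1,0]]
for X in(A,B):
    d=X[0]+X[1]-X[2]-X[3];print("screws",X.mean(0).round(4),"yaw",np.arctan2(d[1],d[0]).round(4),np.linalg.norm(X[0]-X[3]))
for n,i,b in(("top",t,(315,200,348,228)),("scene",s,(325,203,358,240))):
    g=cv2.cvtColor(i,cv2.COLOR_BGR2HSV);x0,y0,x1,y1=b;r=g[y0:y1,x0:x1]
    print(n,g[214 if n=="top" else 218,331 if n=="top" else 341],g[205,322])
    for v in(225,232,238):
      for S in (12,20):
        m,bl=blobs(i,(0,0,v),(180,S,255),b,60)
        for a,c,wh in bl: print(v,S,a,c.round(2),wh,cast(n,c,.02)[0].round(4))
print(proj("top",[[.45,-.3,0]]), cast("top",[[423,258],[420,85]],0))
```

```text
guides centre [[0.53713096 0.06047727 0.019     ]]
yaw 0.411476916092552 0.1597937070859006
yaw 0.41536233676253675 0.09261948637253675
yaw 0.41237526825683996 0.09225467263262987
screws [0.5376 0.0614] yaw 0.4146 0.15978329827508594
screws [0.5382 0.0597] yaw 0.4108 0.16395666835787742
top [120   2 245] [ 20  24 223]
225 12 238 [330.37 212.89] [18, 17] [ 0.5505 -0.124   0.02  ]
225 20 295 [332.31 211.67] [26, 22] [ 0.5534 -0.1284  0.02  ]
232 12 231 [330.32 212.93] [17, 17] [ 0.5504 -0.1239  0.02  ]
232 20 249 [330.84 212.16] [20, 22] [ 0.5522 -0.1251  0.02  ]
238 12 220 [330.43 213.2 ] [17, 17] [ 0.5497 -0.1241  0.02  ]
238 20 220 [330.43 213.2 ] [17, 17] [ 0.5497 -0.1241  0.02  ]
scene [ 33   9 243] [ 18  30 212]
225 12 153 [340.63 217.49] [17, 13] [ 0.5472 -0.1233  0.02  ]
225 20 214 [340.21 216.56] [18, 15] [ 0.5495 -0.125   0.02  ]
232 12 153 [340.63 217.49] [17, 13] [ 0.5472 -0.1233  0.02  ]
232 20 204 [340.25 216.81] [18, 15] [ 0.549  -0.1245  0.02  ]
238 12 150 [340.49 217.55] [17, 13] [ 0.5474 -0.123   0.02  ]
238 20 185 [340.14 217.01] [18, 13] [ 0.5489 -0.1238  0.02  ]
[[405.71973042 258.22286053]] [[ 0.45114005 -0.33997766  0.        ]
 [ 0.87466543 -0.34192074  0.        ]]
```

Emit:
apply_moves:
  deltas:
    - {"dp": [-0.039, 0, -0.002], "roll": 0.037, "grip": -1}
    - {"dp": [-0.039, 0, -0.002], "roll": 0, "grip": -1}
    - {"dp": [-0.039, 0, -0.002], "roll": 0, "grip": -1}
    - {"dp": [-0.039, 0, -0.002], "roll": 0, "grip": -1}
    - {"dp": [-0.039, 0, -0.002], "roll": 0, "grip": -1}
    - {"dp": [-0.0136, 0, 0.0387], "roll": 0, "grip": -1}
    - {"dp": [-0.0136, 0, 0.0387], "roll": 0, "grip": -1}
    - {"dp": [-0.0136, 0, 0.0387], "roll": 0, "grip": -1}
    - {"dp": [-0.0136, 0, 0.0387], "roll": 0, "grip": -1}
    - {"dp": [-0.0136, 0, 0.0387], "roll": 0, "grip": -1}
  newtons: 20

```text
time_s: 1.35
ee_pos: [0.3012, -0.1803, 0.2164]
eef_rot: [-1.571, -0.0, -1.158]
force: [0.7, 0.7, 0.2]
grip_width: 0.0941
```

Emit:
apply_moves:
  deltas:
    - {"dp": [0.0096, 0, 0.05], "roll": 0, "grip": -1}
    - {"dp": [0.0096, 0, 0.05], "roll": 0, "grip": -1}
    - {"dp": [0.0096, 0, 0.05], "roll": 0, "grip": -1}
    - {"dp": [0.0096, 0, 0.05], "roll": 0, "grip": -1}
    - {"dp": [0.0096, 0, 0.05], "roll": 0, "grip": -1}
    - {"dp": [0, 0.04, 0], "roll": 0, "grip": -1}
    - {"dp": [0, 0.04, 0], "roll": 0, "grip": -1}
    - {"dp": [0, 0.04, 0], "roll": 0, "grip": -1}
    - {"dp": [0, 0, 0], "roll": 0, "grip": -1}

```text
time_s: 2.48
ee_pos: [0.5472, -0.1247, 0.0939]
eef_rot: [-1.575, 0.004, -1.158]
force: [-0.0, -0.5, 0.2]
grip_width: 0.094
```

Run:
```python
from h import *
o=ctrl.get_obs();print(o["ee_pos"],o["force"])
t=imaging.camera("top");s=imaging.camera("scene")
cv2.imwrite("pics/t1.png",t);cv2.imwrite("pics/s1.png",s)
a=cv2.resize(s[170:270,270:402],None,fx=6,fy=6,interpolation=cv2.INTER_CUBIC)
cv2.imwrite("pics/s1c.png",a)
```

```text
[ 0.54718409 -0.12467391  0.09394688] [-0.03024828 -0.50309374  0.17721847]
```

View pics/s1c.png

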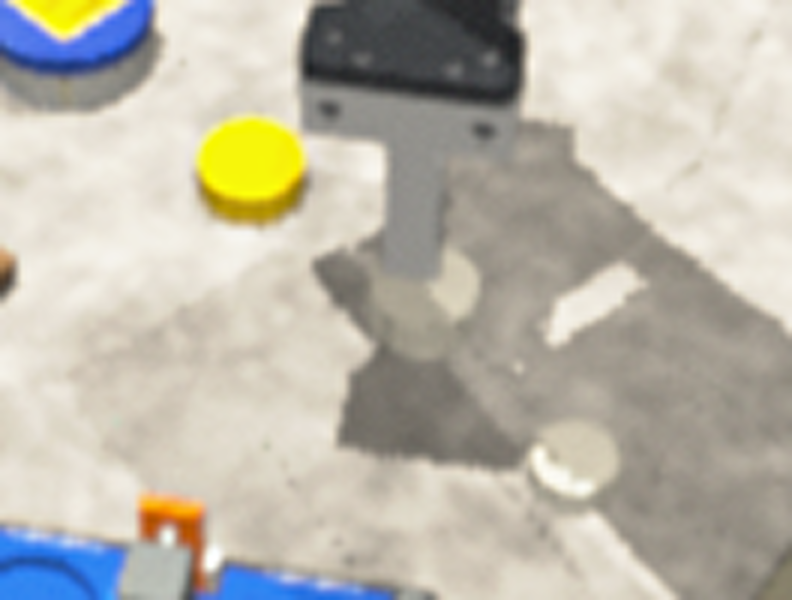

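The gripper straddles the cap, whose disc is at about (425,305) in the crop, with room on both sides and clear of the smaller cap at (575,455). I'll lower and grip.

Emit:
apply_moves:
  deltas:
    - {"dp": [0, 0.03, 0], "roll": 0, "grip": -1}
    - {"dp": [0, 0.03, 0], "roll": 0, "grip": -1}
    - {"dp": [0, 0.014, 0], "roll": 0, "grip": -1}
    - {"dp": [0, 0, 0], "roll": 0, "grip": -1}
    - {"dp": [0, 0, 0], "roll": 0, "grip": -1}

```text
time_s: 3.2
ee_pos: [0.5495, -0.1253, 0.024]
eef_rot: [-1.569, -0.001, -1.158]
force: [-0.8, 0.2, 1.1]
grip_width: 0.0939
```

Emit:
apply_moves:
  deltas:
    - {"dp": [0, 0.0015, 0], "roll": 0, "grip": 0}
    - {"dp": [0, 0, 0], "roll": 0, "grip": 0}
    - {"dp": [0, 0, 0], "roll": 0, "grip": 1}
    - {"dp": [0, 0, 0], "roll": 0, "grip": 1}
    - {"dp": [0, 0, 0], "roll": 0, "grip": 1}
    - {"dp": [0, 0, 0], "roll": 0, "grip": 1}
  newtons: 15

```text
time_s: 3.95
ee_pos: [0.5487, -0.1251, 0.021]
eef_rot: [-1.571, 0.0, -1.158]
force: [-0.2, 0.2, -0.1]
grip_width: 0.0434
```

Emit:
apply_moves:
  deltas:
    - {"dp": [0, -0.04, 0], "roll": 0, "grip": 1}
    - {"dp": [0, -0.04, 0], "roll": 0, "grip": 1}
    - {"dp": [-0.0348, 0, 0.0219], "roll": 0, "grip": 1}
    - {"dp": [-0.0348, 0, 0.0219], "roll": 0, "grip": 1}
    - {"dp": [-0.0348, 0, 0.0219], "roll": 0, "grip": 1}
    - {"dp": [-0.0348, 0, 0.0219], "roll": 0, "grip": 1}
    - {"dp": [-0.0348, 0, 0.0219], "roll": 0, "grip": 1}
    - {"dp": [0, 0.02, 0], "roll": 0, "grip": 1}
    - {"dp": [0, 0.02, 0], "roll": 0, "grip": 1}
    - {"dp": [0, 0, 0], "roll": 0, "grip": 1}

```text
time_s: 5.2
ee_pos: [0.5783, 0.0782, 0.0597]
eef_rot: [-1.573, 0.001, -1.158]
force: [0.4, -0.2, -0.2]
grip_width: 0.0435
```

Emit:
apply_moves:
  deltas:
    - {"dp": [0, 0, 0], "roll": 0, "grip": 1}
    - {"dp": [0, 0, 0], "roll": 0, "grip": 1}

```text
time_s: 5.45
ee_pos: [0.5796, 0.0781, 0.0619]
eef_rot: [-1.569, -0.0, -1.158]
force: [-0.0, 0.9, -0.8]
grip_width: 0.0436
```

Run:
```python
from h import *
t=imaging.camera("top");s=imaging.camera("scene")
cv2.imwrite("pics/t2.png",t);cv2.imwrite("pics/s2.png",s)
a=cv2.resize(s[230:310,240:350],None,fx=7,fy=7,interpolation=cv2.INTER_CUBIC)
b=cv2.resize(t[170:225,215:325],None,fx=7,fy=7,interpolation=cv2.INTER_CUBIC)
cv2.imwrite("pics/s2c.png",a);cv2.imwrite("pics/t2c.png",b)
```

```text
(no output)
```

View pics/s2c.png

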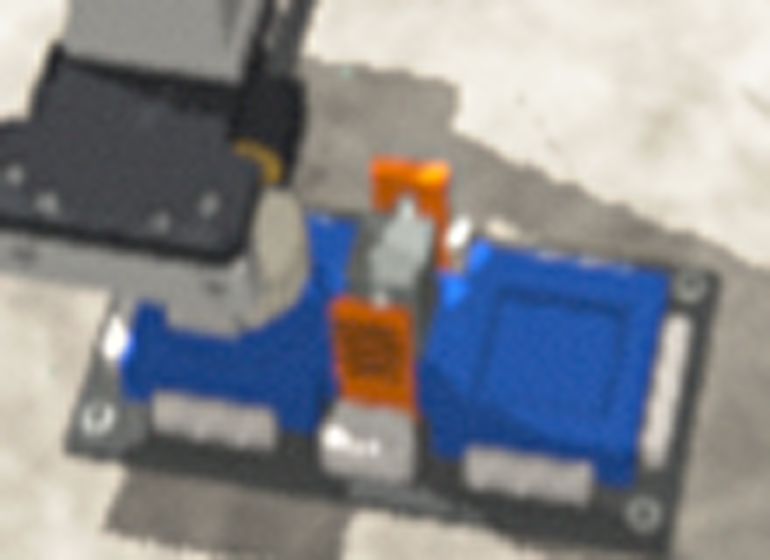

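The cap hangs over the pocket, with its right edge at about crop (305,260), or (283.6,267) in the full image. I'll compare that edge with the projected outline of a cap at the assumed centre.

Run:
```python
from h import *
o=ctrl.get_obs();print(o["ee_pos"])
a=np.linspace(0,2*np.pi,361)
def hull(c,z0,z1,r=.022): return np.vstack([proj("scene",np.c_[c[0]+r*np.cos(a),c[1]+r*np.sin(a),0*a+z]) for z in(z0,z1)]).astype(np.float32)
s=cv2.imread("pics/s2.png")
for k in(-.003,0,.003):
    c=o["ee_pos"][:2]+k*np.array([.916,.4013]);H=hull(c,o["ee_pos"][2]-.021,o["ee_pos"][2]-.001)
    m=np.zeros((400*16,640*16),np.uint8);cv2.fillConvexPoly(m,np.round((cv2.convexHull(H)+.5)*16).astype(np.int32),1)
    print(k,[(r,round(np.nonzero(m[int((r+.5)*16)])[0].max()/16-.5,2)) for r in range(260,275,2)])
for r in range(258,276,2): print(r,s[r,276:290].tolist() if 0 else [(int(p[0]),int(p[2])) for p in s[r,277:290]])
# pocket rim check in the first images
for n in("top","scene"):
    i=cv2.imread(f"pics/{n}0.png")
    P=proj(n,np.c_[.5796+.0235*np.cos(a),.0787+.0235*np.sin(a),0*a+.028]);print(n,"pred rim",P.min(0),P.max(0),P.mean(0))
    b=cv2.split(i)
    x,y=np.round(P.mean(0)).astype(int)
    print("row",y,[int(v) for v in b[0][y,x-18:x+19]],"from",x-18);print("col",x,[int(v) for v in b[0][y-18:y+19,x]],"from",y-18)
```

```text
[0.57944164 0.07813686 0.06160362]
-0.003 [(260, np.float64(285.06)), (262, np.float64(285.38)), (264, np.float64(285.56)), (266, np.float64(285.75)), (268, np.float64(285.81)), (270, np.float64(285.44)), (272, np.float64(284.44)), (274, np.float64(282.81))]
0 [(260, np.float64(283.69)), (262, np.float64(283.94)), (264, np.float64(284.12)), (266, np.float64(284.31)), (268, np.float64(284.38)), (270, np.float64(283.94)), (272, np.float64(282.88)), (274, np.float64(281.06))]
0.003 [(260, np.float64(282.25)), (262, np.float64(282.5)), (264, np.float64(282.69)), (266, np.float64(282.94)), (268, np.float64(282.88)), (270, np.float64(282.31)), (272, np.float64(281.19)), (274, np.float64(279.25))]
258 [(107, 121), (140, 162), (143, 168), (142, 164), (133, 155), (117, 134), (117, 132), (122, 137), (122, 142), (126, 145), (132, 150), (134, 151), (137, 155)]
260 [(135, 158), (146, 170), (144, 170), (146, 168), (147, 173), (136, 156), (125, 117), (138, 102), (138, 98), (133, 105), (112, 100), (104, 99), (99, 101)]
262 [(145, 168), (147, 170), (148, 171), (148, 170), (145, 172), (136, 162), (135
[... 1304 characters left out ...]
243 [163, 155, 230, 242, 235, 228, 224, 199, 170, 212, 225, 225, 227, 227, 226, 227, 225, 227, 226, 225, 226, 226, 224, 227, 226, 226, 226, 222, 209, 221, 194, 172, 167, 168, 168, 171, 170] from 181
scene pred rim [262.19047816 261.53733216] [285.27090806 281.13007997] [273.70888424 271.23732278]
row 271 [142, 193, 242, 241, 229, 222, 181, 143, 183, 222, 223, 222, 222, 222, 222, 222, 222, 222, 223, 221, 222, 222, 221, 221, 221, 221, 222, 223, 221, 208, 201, 224, 219, 149, 86, 76, 85] from 256
col 274 [181, 178, 174, 164, 147, 185, 228, 225, 219, 184, 139, 176, 221, 223, 221, 222, 221, 222, 223, 222, 222, 221, 223, 221, 223, 222, 223, 220, 217, 217, 222, 205, 153, 113, 141, 216, 242] from 253
```

The observed edge sits about 0.75 px left of the prediction, so the cap is about 1.5 mm too far along tool +z. I'll correct that and lower carefully.

Emit:
apply_moves:
  deltas:
    - {"dp": [-0.0005, 0, -0.0016], "roll": 0, "grip": 1}
    - {"dp": [0, 0.005, 0], "roll": 0, "grip": 1}
    - {"dp": [0, 0.005, 0], "roll": 0, "grip": 1}
    - {"dp": [0, 0.003, 0], "roll": 0, "grip": 1}
    - {"dp": [0, 0.002, 0], "roll": 0, "grip": 1}
    - {"dp": [0, 0, 0], "roll": 0, "grip": 1}
    - {"dp": [0, 0, 0], "roll": 0, "grip": 1}
  newtons: 10

```text
time_s: 6.42
ee_pos: [0.5776, 0.078, 0.0461]
eef_rot: [-1.571, -0.0, -1.158]
force: [0.4, 0.2, -0.1]
grip_width: 0.0437
```

Emit:
apply_moves:
  deltas:
    - {"dp": [0, 0.002, 0], "roll": 0, "grip": 1}
    - {"dp": [0, 0.002, 0], "roll": 0, "grip": 1}
    - {"dp": [0, 0.001, 0], "roll": 0, "grip": 1}
    - {"dp": [0, 0, 0], "roll": 0, "grip": 1}
    - {"dp": [0, 0, 0], "roll": 0, "grip": 1}

```text
time_s: 7.05
ee_pos: [0.5775, 0.078, 0.041]
eef_rot: [-1.571, -0.0, -1.158]
force: [-0.1, -0.4, 0.1]
grip_width: 0.0438
```

Emit:
apply_moves:
  deltas:
    - {"dp": [0, 0.0005, 0], "roll": 0, "grip": 1}
    - {"dp": [0, 0.0005, 0], "roll": 0, "grip": 1}
    - {"dp": [0, 0, 0], "roll": 0, "grip": 1}

```text
time_s: 7.42
ee_pos: [0.5776, 0.0781, 0.0408]
eef_rot: [-1.57, -0.0, -1.158]
force: [-5.2, -1.1, 9.5]
grip_width: 0.0435
```

Emit:
apply_moves:
  deltas:
    - {"dp": [0, -0.0005, 0], "roll": 0, "grip": 1}
    - {"dp": [0, 0, 0], "roll": 0, "grip": -0.5}
    - {"dp": [0, 0, 0], "roll": 0, "grip": -0.5}
    - {"dp": [0, 0, 0], "roll": 0, "grip": -0.5}
    - {"dp": [0, -0.02, 0], "roll": 0, "grip": -1}
    - {"dp": [0, -0.03, 0], "roll": 0, "grip": -1}
    - {"dp": [0, -0.04, 0], "roll": 0, "grip": -1}
    - {"dp": [0, 0, -0.04], "roll": 0, "grip": -1}
    - {"dp": [0, 0, -0.04], "roll": 0, "grip": -1}
    - {"dp": [0, 0, -0.04], "roll": 0, "grip": -1}

```text
time_s: 8.68
ee_pos: [0.4664, 0.0295, 0.1304]
eef_rot: [-1.571, -0.0, -1.158]
force: [-0.0, -0.1, 0.7]
grip_width: 0.0939
```

Emit:
apply_moves:
  deltas:
    - {"dp": [0, -0.01, -0.05], "roll": 0, "grip": -1}
    - {"dp": [0, -0.01, -0.05], "roll": 0, "grip": -1}
    - {"dp": [0, 0, 0], "roll": 0, "grip": -1}

```text
time_s: 9.05
ee_pos: [0.3747, -0.0109, 0.1513]
eef_rot: [-1.569, -0.001, -1.16]
force: [-0.1, 0.1, -0.5]
grip_width: 0.0941
```

Run:
```python
from h import *
print(ctrl.get_obs()["ee_pos"])
t=imaging.camera("top");s=imaging.camera("scene")
cv2.imwrite("pics/t3.png",t);cv2.imwrite("pics/s3.png",s)
f=lambda i,y,x:cv2.resize(i[y:y+84,x:x+110],None,fx=3.6,fy=3.6,interpolation=cv2.INTER_CUBIC)
cv2.imwrite("pics/c3.png",np.hstack([f(s,235,240),f(t,175,210)]))
for n,i,b in(("top",t,(228,185,262,212)),("scene",s,(258,250,292,285))):
    for v,S in((200,40),(225,20),(235,20)):
        for a,c,wh in blobs(i,(0,0,v),(180,S,255),b,60)[1]: print(n,v,a,c.round(2),wh,cast(n,c,.04)[0].round(4))
```

```text
[ 0.37465663 -0.01093324  0.15128436]
top 200 266 [241.36 198.25] [18, 18] [0.5784 0.0794 0.04  ]
top 225 239 [241.16 198.21] [17, 18] [0.5785 0.0799 0.04  ]
top 235 224 [241.24 198.45] [17, 16] [0.5779 0.0797 0.04  ]
scene 200 254 [275.59 253.52] [34, 14] [0.5976 0.0482 0.04  ]
scene 200 309 [273.95 268.94] [21, 19] [0.577  0.0799 0.04  ]
scene 225 277 [273.77 268.91] [20, 18] [0.5773 0.08   0.04  ]
scene 235 272 [273.81 268.9 ] [20, 17] [0.5773 0.08   0.04  ]
```

View pics/c3.png

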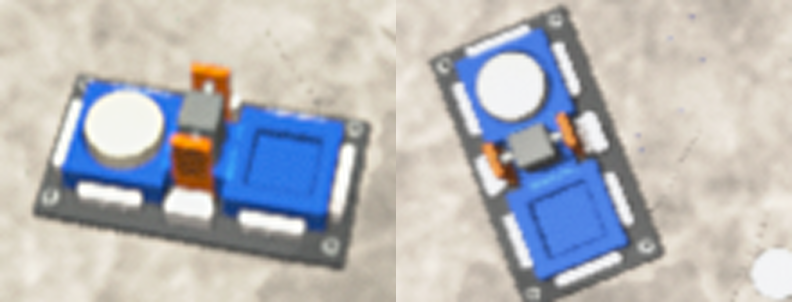

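Both views put the cap flat in the pocket: centre about (0.578,0.0796) in each at its seated top height of 40 mm, about (241,198) in the top image. The dock is unchanged. Next is the pinch.

Emit:
apply_moves:
  deltas:
    - {"dp": [0, 0, 0.0443], "roll": 0, "grip": -1}
    - {"dp": [0, 0, 0.0443], "roll": 0, "grip": -1}
    - {"dp": [0, 0, 0.0443], "roll": 0, "grip": -1}
    - {"dp": [0, 0, 0.0443], "roll": 0, "grip": -1}
    - {"dp": [0, 0.03, 0], "roll": 0, "grip": -1}
    - {"dp": [0, 0.03, 0], "roll": 0, "grip": -1}
    - {"dp": [0, 0.03, 0], "roll": 0, "grip": -1}
    - {"dp": [0, 0.014, 0], "roll": 0, "grip": -1}
    - {"dp": [0, 0, 0], "roll": 0, "grip": -1}
    - {"dp": [0, 0, 0], "roll": 0, "grip": -1}

```text
time_s: 10.4
ee_pos: [0.539, 0.061, 0.0474]
eef_rot: [-1.569, -0.0, -1.158]
force: [-0.6, 1.0, 1.3]
grip_width: 0.0945
```

Emit:
apply_moves:
  deltas:
    - {"dp": [0, 0.001, -0.0015], "roll": 0, "grip": -0.3}
    - {"dp": [0, 0, 0], "roll": 0, "grip": -0.3}
    - {"dp": [0, 0, 0], "roll": 0, "grip": 1}
    - {"dp": [0, 0, 0], "roll": 0, "grip": 1}
    - {"dp": [0, 0, 0], "roll": 0, "grip": 1}
    - {"dp": [0, 0, 0], "roll": 0, "grip": 1}
    - {"dp": [0, 0, 0], "roll": 0, "grip": 1}
  newtons: 35

```text
time_s: 11.28
ee_pos: [0.5371, 0.0602, 0.0459]
eef_rot: [-1.57, -0.0, -1.158]
force: [-1.6, -2.0, 6.1]
grip_width: 0.0401
```

Opening is 40 mm, so both catches are fully pressed. Now a slow lift.

Emit:
apply_moves:
  deltas:
    - {"dp": [0, -0.003, 0], "roll": 0, "grip": 1}
    - {"dp": [0, -0.004, 0], "roll": 0, "grip": 1}
    - {"dp": [0, -0.006, 0], "roll": 0, "grip": 1}
    - {"dp": [0, -0.006, 0], "roll": 0, "grip": 1}
    - {"dp": [0, -0.006, 0], "roll": 0, "grip": 1}
    - {"dp": [0, 0, 0], "roll": 0, "grip": 1}

```text
time_s: 12.02
ee_pos: [0.5372, 0.0603, 0.071]
eef_rot: [-1.57, -0.0, -1.158]
force: [0.7, 0.1, -3.9]
grip_width: 0.0402
```

Force is −3.9 N, about the cassette's weight plus the cap, so it is free. I'll lift on to 10 cm.

Emit:
apply_moves:
  deltas:
    - {"dp": [0, -0.01, 0], "roll": 0, "grip": 1}
    - {"dp": [0, -0.013, 0], "roll": 0, "grip": 1}
    - {"dp": [0, -0.015, 0], "roll": 0, "grip": 1}
    - {"dp": [0, -0.015, 0], "roll": 0, "grip": 1}
    - {"dp": [0, -0.013, 0], "roll": 0, "grip": 1}
    - {"dp": [0, -0.009, 0], "roll": 0, "grip": 1}
    - {"dp": [0, 0, 0], "roll": 0, "grip": 1}
    - {"dp": [0, 0, 0], "roll": 0, "grip": 1}
    - {"dp": [0, 0, 0], "roll": 0, "grip": 1}
    - {"dp": [0, 0, 0], "roll": 0, "grip": 1}

```text
time_s: 13.28
ee_pos: [0.5368, 0.0602, 0.1451]
eef_rot: [-1.571, 0.0, -1.158]
force: [-0.6, 0.5, -3.8]
grip_width: 0.0404
```

Run:
```python
from h import *
o=ctrl.get_obs();print(o["ee_pos"],o["force"],o["grip_width"],abs(o["joint_vel"]).max())
s=imaging.camera("scene");t=imaging.camera("top")
f=lambda i,y,x:cv2.resize(i[y:y+110,x:x+110],None,fx=3.6,fy=3.6,interpolation=cv2.INTER_CUBIC)
cv2.imwrite("pics/c4.png",np.hstack([f(s,205,240),f(t,160,200)]))
```

```text
[0.53682507 0.06023712 0.14512973] [-0.55597227  0.48685405 -3.80801876] 0.04042134882920755 0.002881433908982
```

View pics/c4.png

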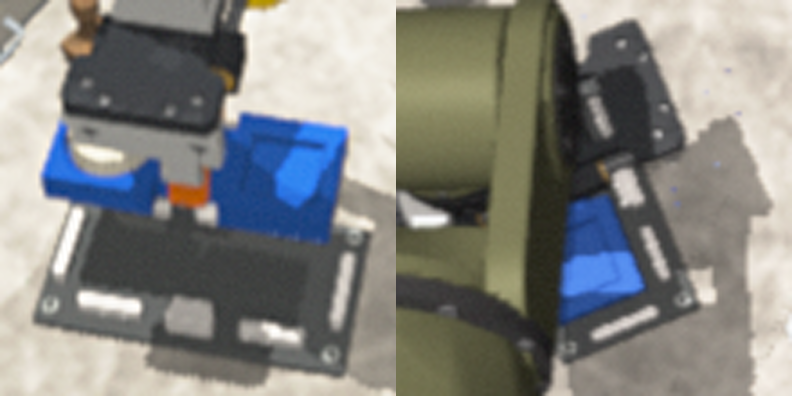

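The cassette hangs about 10 cm up over the dock. Its front bottom edge, (45,195) to (328,242) in the crop, is nearly parallel to the dock's edge, so it is level, and the cap is in its pocket at (105,150).

```bash
python3 -c "
from station import ctrl
print(ctrl.hand_in())"
```

```text
the job is handed in; nothing more can be done
None
```

The job is handed in at about 13.4 s of the 48 s allowed, with the cassette still held up by its catches. No verdict was reported.

- **Cap:** I took the larger white cap, put it in the round pocket, pressed it to the floor (9.5 N) and let go while the cassette was still latched. With the arm clear, the two cameras put the cap's centre within about 1.5 mm of each other. They also put it about 1 to 2.6 mm from my estimate of the pocket centre, inside the 4 mm limit. That is partly camera error, since the pocket leaves the cap only 1.5 mm of play each way.
- **Lift:** I pinched both catches at 35 N and lifted the cassette straight up by 9.9 cm.
- **Last checks:** The TCP was at (0.537, 0.060, 0.145) and the arm was still. The wrist carried 3.8 N, about the weight of the cassette and cap. In the picture the cassette looked level and clear of the dock, with the cap seated.
- **Not measured:** The catch travel itself can't be read. The gripper showed 40.4 mm against an expected 42 mm; it had also read 0.6 mm low on the cap, so I took it as fully pressed. I did not measure the bystanders' positions at the end, but the path stayed clear of them.

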